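# Ready the belt finisher for a new belt

### The job

Get the belt finisher ready for a new belt: take the steel platen out of the wooden rack and slide it down into the tight slot on the finisher until it sits fully home, and let go of it. Then, by its thumb plate, push the sprung tensioner arm back past its click towards the other wheel and keep holding it there: the program finishes while the robot is still holding the arm back. Leave the other things on the table where they are.

Things in the scene. Friction and masses are not known exactly. Their poses are not given: they have to be found in the camera images.
- platen: The platen: a plain steel slab 10 mm thick (its x), 70 mm long (its y), 72 mm tall (its z), about 0.4 kg. Origin at the centre of its underside. Starts standing upright in the rack's groove, its underside 12 mm above the table, its top at 84 mm, 48 mm of it clear of the rack. Turning it end for end makes no difference.
- rack: Fixed wooden rack block, 64 mm (x) by 110 mm (y), 36 mm tall, with a 14 mm wide groove along its y, 24 mm deep. Origin at the centre of its underside.
- finisher: The belt finisher, fixed to the table, belt off: grey base plate 180 mm (x) by 350 mm (y), 12 mm thick; origin at the centre of its underside. Wheels on upright axles: rubber drive wheel fixed at x -24, y +118 mm (r 31, top 72 mm) before a motor box (x 0 to 85, y 70 to 170, top 109 mm), idler wheel on the tensioner arm at the -y end. Click bracket at x 10, y -50 to -110, top 66 mm.
- slot_floor (a point): Centre of the floor of the platen slot, 12 mm above the table; axes those of the finisher. The slot is 12 mm wide (x), 73 mm long (y), 25 mm deep; its mouth, 37 mm above the table, is flared by 3 mm all round. Fully home, the platen's underside rests on this floor, its length along y, its top at 84 mm. At least 45 mm are free beside both faces of the platen above the mouth.
- pivot (a point): Upright hinge axis of the tensioner arm, on the finisher at 12 mm above the table; the arm reaches from it towards the robot (-x of the finisher).
- thumb_plate: Thumb plate: upright steel plate at the arm's free end, 44 mm long (its x, +x towards the pivot), 8 mm thick (its y), 57 mm tall. Origin at the centre of its foot, 30 mm above the table, so its top is at 87 mm; 154 mm from the pivot. Push its outer (-y) face towards its +y, on the arc about the pivot. The idler wheel (top 70 mm) ends 33 mm from its centre, pivot side; the bar below is 20 mm wide.
- tensioner (a joint): Angle of the tensioner arm, rad: 0 at rest, sprung out, growing as pushed back (clockwise from above). A ball clicks over a ridge from 0.13 to 0.27 (push peaks at 6 N, dips to 2 N at 0.2); end stop 0.42. Past the click: over 0.29 (45 mm of travel at the thumb plate); 0.35 (54 mm) is good to hold. The spring gives 4 N at the plate at 0, 8 N at 0.35. The click does not lock: the arm springs back.
- bur_box: Bystander, loose, not needed: closed steel bur box, 92 x 62 x 30 mm, origin at the centre of its underside.
- stone_cone: Bystander, loose, not needed: cone of grey abrasive stone, 38 mm across, 52 mm tall, standing; origin at the centre of its underside.
- cast_ring: Bystander, loose, not needed: cast gold-tone ring, 23 mm across, lying flat; origin at the centre of its underside.
- ceramic_spoon: Bystander, loose, not needed: white ceramic spoon lying flat, about 200 mm long.
- flask: Bystander, loose, not needed: open steel casting flask, 60 mm across, 65 mm tall, standing; origin at the centre of its underside.
- doming_block: Bystander, loose, not needed: steel doming block, 45 x 45 mm, 32 mm tall, with round dimples on top; origin at the centre of its underside.
Mind the look-alikes: they are no part of the job. Several things have the shape of the platen; the one meant has the colours described above.

How it is judged:
On the way, in this order (a step that is already met when the one before it is completed fails the run):
1. the platen sits fully home in the slot and is let go, the tensioner arm not yet pushed (distance between platen and slot_floor below 0.005 m and z of platen in the frame of slot_floor below 0.003 m and angle between the y axis of platen and the y axis of slot_floor, either way round below 0.08 rad and angle between platen's own z axis and vertical below 0.08 rad and contact force between the fingers and platen below 0.3 N and value of joint tensioner below 0.1 rad), for 0.2 s.
2. the tensioner arm is pushed by its thumb plate past the click (value of joint tensioner above 0.29 rad and contact force between any of the fingers, the arm and thumb_plate above 3 N), for 0.2 s.
At the end, for the whole second after the job is handed in: The platen stands upright in the slot (underside within 5 mm of the floor's centre and 3 mm of its height, within 0.08 rad), not touched by the fingers; the tensioner arm is beyond 0.29 rad and still, held there by the robot pushing on the thumb plate with more than 3 N (all of step 2 and distance between platen and slot_floor below 0.005 m and z of platen in the frame of slot_floor below 0.003 m and angle between the y axis of platen and the y axis of slot_floor, either way round below 0.08 rad and angle between platen's own z axis and vertical below 0.08 rad and contact force between the fingers and platen below 0.3 N and velocity of joint tensioner between -0.05 and 0.05 rad/s); the arm keeps its last pose, push and grip.
It fails at once if a bystander is moved by more than 30 mm (distance of any of bur_box, stone_cone, cast_ring, ceramic_spoon, flask, doming_block from where it was at the start of the episode above 0.03 m).
It also fails if it takes over 67 s, if anything falls off the work surface, if the arm or the gripper's body presses on something with over 40 N, if the wrist force passes 120 N, or if a joint passes its speed limit or range.

### The arm

A 7-joint arm with a two-finger parallel gripper is mounted at the origin on the work surface. World frame = base frame: x ahead of the robot, y to its left, z up, the work surface at z = 0. Lengths are in m, angles in rad, forces in N, time in s.
With the tool pointing down it reaches from about 0.425 to 0.975 m from the base axis. Payload 16.7 kg.
Tool frame: the origin (TCP) lies between the finger pads; the fingertips stand 11 mm ahead of it and the grasp point (between the pads) lies 8 mm behind it; z points along the fingers, y is the line along which they close (so a half turn about z gives the same grasp; the last joint's range is limited). The gripper opens to 85 mm and grips with 20 to 120 N. Pads are 22 mm wide; open, the fingers measure 114 mm over their backs; the gripper's body (76 mm by 85 mm) begins 54 mm behind the grasp point. The pads swing forward as they close: fully open they stand 13 mm farther back than shut.
Start: joints at [1.091, 0.426, 0.074, 1.606, -0.034, 1.111, -0.067], TCP at [0.219, -0.638, 0.242] pointing down, gripper open.
Joint ranges: [-2.85, 2.85], [-0.5, 2.14], [-1.23, 1.37], [0.21, 2.46], [-1.02, 4.16], [0.16, 2.05], [-2.73, 2.73]. Speed limits (rad/s): [1.89, 1.89, 2.39, 2.39, 3.01, 3.01, 3.01].

### API

Orientations are given as a 3x3 rotation matrix whose columns are the frame's x, y, z axes.
In Python, from station import ctrl, cams gives the robot as it stands.
- The arm moves only by the tool arm_command, never from a script. Its argument "increments" is text: rows parted by semicolons, each of 6 numbers parted by spaces: the shift along the tool's x, y, z in mm, then the turn, a rotation vector about the tool's x, y, z in rad. A call has 1 to 12 rows; each row is the pose to reach, as a shift and turn from the pose commanded when the call began, along the tool's axes at that moment; what a row does not reach only later rows make up. A row lasts 1/10 s, in which the tool goes at most 50 mm and 8.59 degrees, less where a joint would pass 70% of its speed; a pose out of reach is approached as far as the arm can. A call with a gripper value outside its range is refused whole. "jaw" is the opening, from -1 (shut) to 1 (fully open), set as the call begins (left out, the last holds). The fingers move at their own pace and stop on an object; "newtons" is the grip in N (left out, the last holds). Time passes only in rows, so rows that repeat a pose let the fingers close. It gives the time, the measured TCP pose, the force, the opening and the grip force at its end, in the units of the state.
- ctrl.read_state(): the state, without advancing time (a new reading comes with each control period).
- cams.snapshot(name): name is "scene" or "side" or "wrist"; returns (picture, depth): 420x560x3 uint8, blue, green, red; 420x560 float32, m along the optical axis (not along the pixel's ray), 0 where there is no reading.
- cams.camera_params(name): a dict with "mtx" (3x3 intrinsics, pixels), "rvec" (rotation vector, rad) and "tvec" (3), from world to camera coordinates, as OpenCV has them; the wrist camera has in their place "T_tool_cam" (4x4, takes a point from camera to tool coordinates, whose origin is the TCP and whose axes are the flange's). Camera axes: x right, y down, z forward; pixel columns grow to the right and rows downward; lengths in m; the calibration is good to about 2 mm. A picture is of the moment at which its call begins: read the wrist's pose just before it. camera_params takes no time and is no camera call.
- ctrl.sign_off(): hands the job in; it is judged then, once.
The state is a dict: "clock": time; "q": joint angles; "dq": joint speeds; "tau": joint torques, N m; "tool_pos": TCP position; "eef_rot": TCP orientation; "contact_force": force on the tool from outside, world axes, zero at the start; "ft_torque": the same for the moment, N m; "opening": finger opening in m; "grip_force": force on a finger pad.
Only numpy, scipy, OpenCV 4.12 (cv2) and the standard library are available. Lean on these libraries where they do the work, as an engineer would, in place of code of your own. Each camera call takes 0.05 s, during which the arm holds its last target. There are 200 camera calls.

## Working session

There is one attempt and no reset: what is moved stays moved. The work goes in short steps, Python scripts to look and compute and a tool call to move; the robot and the scene stay as the last step left them, time stands still between calls to the robot, and variables do not carry over. Pictures are saved under pics/ and viewed, at most 10 in all, crops included, and the job is handed in when it is done.

Besides the shell and the picture viewer there is one more tool, called after ">>>" by a JSON object that holds its "api" and its "payload", one argument or row to a line. arm_command: Moves the arm, as the interface text tells. Its arguments: {"type":"object","properties":{"increments":{"type":"string"},"jaw":{"type":"number"},"newtons":{"type":"number"}},"required":["increments"]}

```bash
mkdir -p pics; ls
cat > h.py <<'E'
import numpy as np, cv2
from station import ctrl, cams
def cam(name):
    p=cams.camera_params(name); K=np.array(p["mtx"],float)
    if "rvec" in p:
        R,_=cv2.Rodrigues(np.array(p["rvec"],float)); t=np.array(p["tvec"],float).ravel()
        T=np.eye(4); T[:3,:3]=R.T; T[:3,3]=-R.T@t
    else:
        s=ctrl.read_state(); W=np.eye(4); W[:3,:3]=np.array(s["eef_rot"]).reshape(3,3); W[:3,3]=s["tool_pos"]
        T=W@np.array(p["T_tool_cam"])
    return K,T
def shot(name):
    K,T=cam(name); im,d=cams.snapshot(name); return im,d,K,T
def cloud(d,K,T):
    v,u=np.indices(d.shape); P=np.stack([(u-K[0,2])/K[0,0]*d,(v-K[1,2])/K[1,1]*d,d],-1)
    W=P@T[:3,:3].T+T[:3,3]; W[d<=0]=np.nan; return W
E
python3 - <<'E'
from h import *
for n in ("scene","side","wrist"):
    im,d,K,T=shot(n); cv2.imwrite(f"pics/{n}0.png",im); np.savez(f"{n}0.npz",im=im,d=d,K=K,T=T); print(n,T.round(3).tolist(),K[0,0],(d>0).mean())
s=ctrl.read_state(); print(s)
E
```

```text
pics
scene [[-0.262, 0.564, -0.784, 1.303], [0.965, 0.167, -0.202, 0.217], [0.017, -0.809, -0.587, 0.628], [0.0, 0.0, 0.0, 1.0]] 385.8266816345278 0.9962542517006803
side [[-0.663, -0.412, 0.625, -0.206], [-0.748, 0.364, -0.555, 0.706], [0.001, -0.835, -0.55, 0.721], [0.0, 0.0, 0.0, 1.0]] 504.0091087579395 0.9959736394557823
wrist [[0.325, -0.911, -0.254, 0.284], [-0.946, -0.313, -0.086, -0.617], [-0.001, 0.268, -0.963, 0.374], [0.0, 0.0, 0.0, 1.0]] 370.3995032478554 0.9959651360544217
{'clock': 0.15, 'q': array([ 1.09049933,  0.42659309,  0.07384025,  1.60644394, -0.03407808,
        1.11080519, -0.06705731]), 'dq': array([ 0.00025221, -0.00036905,  0.00099665, -0.00184202,  0.00085342,
        0.00013984,  0.00100705]), 'tau': array([ 5.73234254e-03, -9.50311089e+01,  3.76385406e+00, -4.63762629e+01,
        1.92549202e-02,  7.75990222e-03,  3.07117182e-05]), 'tool_pos': array([ 0.21912369, -0.63812534,  0.24177491]), 'eef_rot': array([[ 9.45772253e-01,  3.24830250e-01, -3.93484246e-04],
       [ 3.24830479e-01, -9.45771818e-01,  9.09651309e-04],
       [-7.66640485e-05, -9.88138643e-04, -9.99999509e-01]]), 'contact_force': array([0.01669667, 0.50559346, 0.18898366]), 'ft_torque': array([ 0.04643087,  0.01161775, -0.01911022]), 'grip_force': 0.0, 'opening': 0.08546486262694174}
```

View pics/scene0.png

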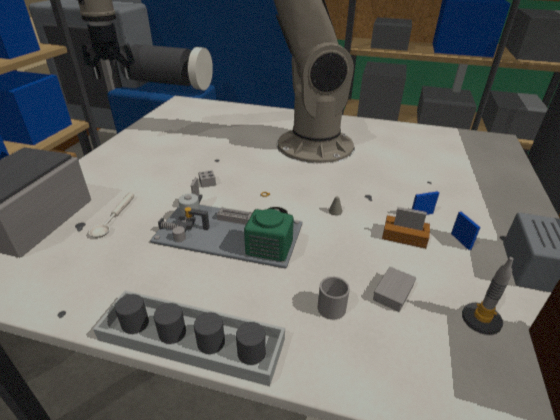

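View pics/side0.png

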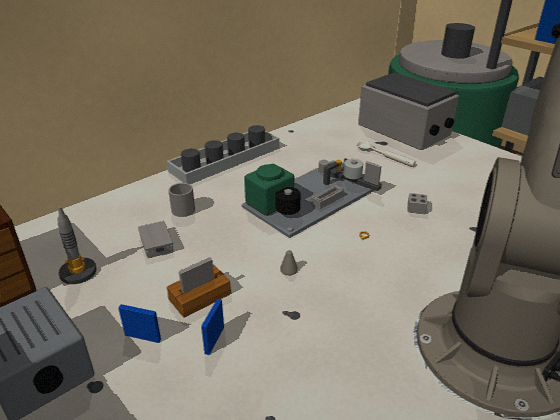

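The scene view shows the rack with the grey platen at (407,225), the blue look-alikes at (425,203) and (464,230), and the finisher around (230,232). The thumb plate is at its robot-side -y end, near (195,187). The side view shows the platen at (197,275), slot at (327,194) and thumb plate at (373,174).

```bash
cat > m.py <<'E'
from h import *
def rect(P): 
    (c,s,a)=cv2.minAreaRect(P[:,:2].astype(np.float32)*1000); return np.round(c,1),np.round(s,1),round(a,2)
C={}
for n in ("scene","side"):
    z=np.load(f"{n}0.npz"); W=cloud(z["d"],z["K"],z["T"]); im=z["im"]; hsv=cv2.cvtColor(im,cv2.COLOR_BGR2HSV); C[n]=(W,hsv)
    win=dict(scene=(380,200,440,250),side=(160,250,240,315))[n]
    m=np.zeros(im.shape[:2],bool); m[win[1]:win[3],win[0]:win[2]]=1
    w=W[m]; h=hsv[m]
    br=(h[:,0]<20)&(h[:,1]>120)
    top=br&(abs(w[:,2]-.036)<.004); print(n,"rack top",top.sum(),rect(w[top]))
    g=(h[:,1]<70)&(w[:,2]>.045)&(w[:,2]<.1); p=w[g]; zt=np.percentile(p[:,2],98)
    t=p[p[:,2]>zt-.006]; print(" platen",g.sum(),"ztop",zt,rect(p),"topstrip",rect(t))
    win=dict(scene=(145,170,310,265),side=(235,150,385,245))[n]
    m[:]=0; m[win[1]:win[3],win[0]:win[2]]=1
    w=W[m]; b=w[(abs(w[:,2]-.012)<.004)]; print(" base",len(b),np.median(b[:,2]),rect(b))
    ks=dict(scene=(185,175,203,205),side=(362,158,384,192))[n]
    w=W[ks[1]:ks[3],ks[0]:ks[2]].reshape(-1,3); w=w[(w[:,2]>.05)&(w[:,2]<.1)]; print(" thumb",len(w),w[:,2].max(),w.mean(0),rect(w))
s=cv2.resize(cv2.imread("pics/side0.png")[140:240,235:395],None,fx=5,fy=5,interpolation=cv2.INTER_CUBIC); cv2.imwrite("pics/crop1.png",s)
E
python3 m.py
```

```text
scene rack top 391 (array([469.2, 328.7]), array([107.8,  65.2]), 87.04)
 platen 423 ztop 0.08316260086858651 (array([405.1, 349.6]), array([ 69. , 158.9]), 73.2) topstrip (array([468.6, 330.5]), array([69.5, 17. ]), 84.61)
 base 2891 0.010608457548229366 (array([ 523.2, -112.6]), array([305.3, 352.4]), 1.0)
 thumb 242 0.08876420499306381 [ 0.53483767 -0.22768178  0.06997577] (array([ 530.4, -233.3]), array([101.3,  33.3]), 25.46)
side rack top 771 (array([462.4, 330.6]), array([112.2,  65.1]), 85.49)
 platen 639 ztop 0.08588609509145102 (array([412.8, 336.5]), array([ 70.9, 119.6]), 85.75) topstrip (array([465.1, 332.4]), array([70. , 14.4]), 86.56)
 base 2657 0.012135009091063687 (array([ 605.9, -133.5]), array([446.7, 433.9]), 48.38)
 thumb 224 0.08999311006429567 [ 0.49593396 -0.23600207  0.06991541] (array([ 504.9, -236.5]), array([15.8, 65.1]), 89.08)
```

View pics/crop1.png

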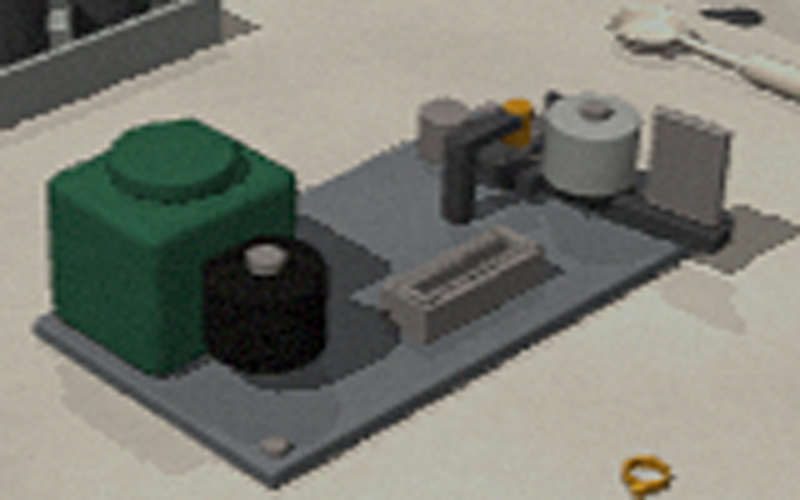

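The crop shows the finisher clearly. The slot block is at crop (465,275), the thumb plate at (690,165) and the idler at (590,145). I'll go over the finisher with the wrist camera on the way to the rack.

>>> {"api": "arm_command", "payload": {
  "increments": "240 -215 -98 0 0 -0.6;240 -215 -98 0 0 -0.6;240 -215 -98 0 0 -0.6;240 -215 -98 0 0 -0.6;240 -215 -98 0 0 -0.6;240 -215 -98 0 0 -0.6;476 -427 -98 0 0 -1.17;476 -427 -98 0 0 -1.17;476 -427 -98 0 0 -1.17;476 -427 -98 0 0 -1.17;476 -427 -98 0 0 -1.17;476 -427 -98 0 0 -1.17"
}}

```text
clock: 1.35
tool_pos: [0.5056, -0.124, 0.3389]
eef_rot: [[0.07, 0.998, 0.0], [0.998, -0.07, -0.0], [-0.0, 0.0, -1.0]]
contact_force: [1.2, -0.3, 0.9]
opening: 0.0854
grip_force: 0.0
```

>>> {"api": "arm_command", "payload": {
  "increments": "0 0 0 0 0 0;0 0 0 0 0 0;0 0 0 0 0 0;0 0 0 0 0 0"
}}

```text
clock: 1.75
tool_pos: [0.5047, -0.1271, 0.3386]
eef_rot: [[0.072, 0.997, -0.0], [0.997, -0.072, -0.0], [-0.0, -0.0, -1.0]]
contact_force: [-0.2, 0.4, 0.5]
opening: 0.0852
grip_force: 0.0
```

Run:
```python
from h import *
s=ctrl.read_state(); print(s["clock"],s["tool_pos"],s["eef_rot"].round(4).tolist(),s["q"].round(2),abs(s["dq"]).max())
im,d,K,T=shot("wrist"); np.savez("w1.npz",im=im,d=d,K=K,T=T); cv2.imwrite("pics/w1.png",im)
```

```text
1.75 [ 0.50468594 -0.12707096  0.3386479 ] [[0.072, 0.9974, -0.0002], [0.9974, -0.072, -0.0002], [-0.0002, -0.0002, -1.0]] [ 0.54  0.12 -0.45  1.8   0.06  1.23 -0.  ] 0.004209832247339785
```

View pics/w1.png

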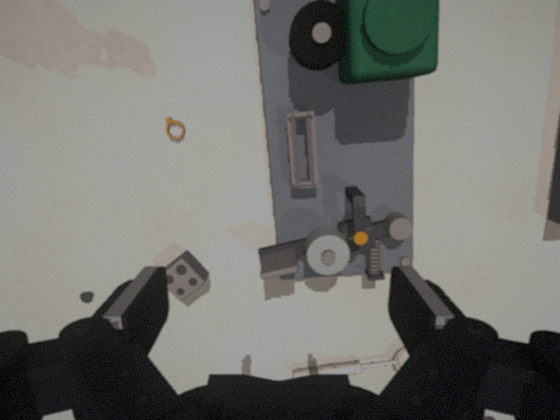

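The wrist view shows the slot rim at (302,150), thumb plate at (278,260), idler at (328,252) and drive wheel at (320,35).

```bash
python3 - <<'E'
from h import *
z=np.load("w1.npz"); im,d,K,T=[z[k] for k in("im","d","K","T")]; W=cloud(d,K,T)
def win(x0,y0,x1,y1): return W[y0:y1,x0:x1].reshape(-1,3)
def rect(P): c,s,a=cv2.minAreaRect(P[:,:2].astype(np.float32)*1000); return np.round(c,1),np.round(s,1),round(a,2)
w=win(275,100,330,200); print("z hist",np.histogram(w[:,2],bins=np.arange(-.01,.06,.005)))
r=w[(w[:,2]>.030)&(w[:,2]<.045)]; print("rim",len(r),np.median(r[:,2]),rect(r))
f=win(294,125,309,175); print("floor z",np.median(f[:,2]))
inn=w[(w[:,2]>.03)&(w[:,2]<.045)]
# rim by rays on the z=.037 plane, from mask contour
def ray(u,v,zz):
    p=T[:3,:3]@np.array([(u-K[0,2])/K[0,0],(v-K[1,2])/K[1,1],1]); return T[:3,3]+p*(zz-T[2,3])/p[2]
m=np.zeros(d.shape,np.uint8); m[100:200,275:330]=((W[100:200,275:330,2]>.027)).astype(np.uint8)
cs,_=cv2.findContours(m,cv2.RETR_CCOMP,cv2.CHAIN_APPROX_NONE)
for c in cs:
    if len(c)>40:
        P=np.array([ray(u,v,.037) for u,v in c[:,0]]); print("contour",len(c),rect(P))
t=win(255,235,302,282); print("thumb max",np.percentile(t[:,2],99)); tt=t[t[:,2]>.08]; print(len(tt),rect(tt))
i=win(305,225,352,280); ii=i[(i[:,2]>.064)&(i[:,2]<.074)]; print("idler",rect(ii),np.median(ii[:,2]))
b=win(240,0,430,290); b=b[abs(b[:,2]-np.median(b[(b[:,2]>.005)&(b[:,2]<.018)][:,2]))<.004]; print("base",np.median(b[:,2]),rect(b))
dr=win(285,0,350,75); dr=dr[(dr[:,2]>.066)&(dr[:,2]<.076)&(dr[:,0]<.55)]; print("drive",rect(dr))
E
sed -i 's/^s=cv2.resize.*$//' m.py
```

```text
z hist (array([   0,    0,    0,    0, 3895,   60,   29,   38,  707,  750,    0,
          0,    0]), array([-0.01 , -0.005,  0.   ,  0.005,  0.01 ,  0.015,  0.02 ,  0.025,
        0.03 ,  0.035,  0.04 ,  0.045,  0.05 ,  0.055]))
rim 1457 0.03513341253517549 (array([ 535.5, -113.4]), array([32.2, 89.1]), 1.0)
floor z nan
contour 202 (array([ 535.1, -112.8]), array([31.8, 88.4]), 0.97)
contour 142 (array([ 535. , -112.4]), array([13.7, 73.3]), 0.95)
thumb max nan
337 (array([ 498.3, -241.8]), array([43.8,  8.8]), 9.97)
idler (array([ 555.8, -231.3]), array([50.4, 50. ]), 87.99) 0.0708138446715672
base 0.012993815349417542 (array([ 583.6, -115.6]), array([180.2, 344. ]), 0.97)
drive (array([538.3,   5. ]), array([58.6, 23.2]), 89.91)
```

>>> {"api": "arm_command", "payload": {
  "increments": "453 -71 60 0 0 0;453 -71 60 0 0 0;453 -71 60 0 0 0;453 -71 60 0 0 0;453 -71 60 0 0 0;453 -71 60 0 0 0;453 -71 60 0 0 0;453 -71 60 0 0 0;453 -71 60 0 0 0;453 -71 60 0 0 0;453 -71 60 0 0 0;453 -71 60 0 0 0"
}}

```text
clock: 3.0
tool_pos: [0.4666, 0.3297, 0.2786]
eef_rot: [[0.071, 0.997, -0.0], [0.997, -0.071, -0.001], [-0.001, -0.0, -1.0]]
contact_force: [0.8, -0.7, 0.4]
opening: 0.0855
grip_force: 0.0
```

>>> {"api": "arm_command", "payload": {
  "increments": "0 0 0 0 0 0;0 0 0 0 0 0;0 0 0 0 0 0;0 0 0 0 0 0"
}}

```text
clock: 3.4
tool_pos: [0.4663, 0.3304, 0.279]
eef_rot: [[0.071, 0.997, 0.0], [0.997, -0.071, -0.0], [-0.0, 0.0, -1.0]]
contact_force: [1.2, 0.7, -0.2]
opening: 0.0852
grip_force: 0.0
```

Run:
```python
from h import *
s=ctrl.read_state(); print(s["clock"],s["tool_pos"],s["eef_rot"].round(4).tolist(),s["q"].round(2))
im,d,K,T=shot("wrist"); np.savez("w2.npz",im=im,d=d,K=K,T=T); cv2.imwrite("pics/w2.png",im)
W=cloud(d,K,T); P=W.reshape(-1,3); h=cv2.cvtColor(im,cv2.COLOR_BGR2HSV).reshape(-1,3)
def rect(P): c,s,a=cv2.minAreaRect(P[:,:2].astype(np.float32)*1000); return np.round(c,1),np.round(s,1),round(a,2)
n=np.linalg.norm(P[:,:2]-[.467,.331],axis=1)<.08
r=n&(h[:,0]<20)&(h[:,1]>110)&(abs(P[:,2]-.036)<.005); print("rack",r.sum(),np.median(P[r,2]),rect(P[r]))
g=n&(h[:,1]<80)&(P[:,2]>.06)&(P[:,2]<.1); zt=np.percentile(P[g,2],95); t=g&(P[:,2]>zt-.005); print("platen",t.sum(),np.median(P[t,2]),rect(P[t]))
```

```text
3.4 [0.46630208 0.33041876 0.27895632] [[0.0709, 0.9975, 0.0004], [0.9975, -0.0709, -0.0001], [-0.0, 0.0004, -1.0]] [-0.1   0.31 -0.76  1.76  0.23  1.16 -1.01]
rack 5106 0.036903579475901394 (array([466.3, 327.8]), array([108.6,  61.7]), 86.27)
platen 835 0.08484283591251346 (array([466.6, 329.3]), array([69.6,  9.8]), 86.12)
```

View pics/w2.png

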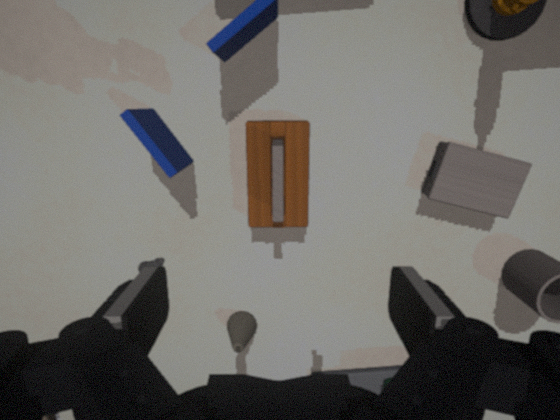

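The wrist view shows the grey platen at (278,180) in the rack, centred between the fingers. The blue look-alike at (155,140) is about 75 mm away. I'll descend with the jaws part closed.

>>> {"api": "arm_command", "payload": {
  "increments": "-1 0 40 0 0 0;-1 0 80 0 0 0;-1 0 120 0 0 0;-1 0 150 0 0 0;-1 0 180 0 0 0;-1 0 205 0 0 0;-1 0 219 0 0 0;-1 0 219 0 0 0;-1 0 219 0 0 0",
  "jaw": -0.2
}}

```text
clock: 4.35
tool_pos: [0.4663, 0.3304, 0.0605]
eef_rot: [[0.07, 0.998, 0.0], [0.998, -0.07, 0.001], [0.001, 0.0, -1.0]]
contact_force: [-0.0, -0.3, -0.2]
opening: 0.0339
grip_force: 0.0
```

>>> {"api": "arm_command", "payload": {
  "increments": "0 0 0 0 0 0;0 0 0 0 0 0;0 0 0 0 0 0;0 0 0 0 0 0;0 0 0 0 0 0;0 0 0 0 0 0;0 0 0 0 0 0;0 0 0 0 0 0",
  "jaw": -1,
  "newtons": 50
}}

```text
clock: 5.15
tool_pos: [0.4665, 0.3304, 0.0611]
eef_rot: [[0.07, 0.998, 0.002], [0.998, -0.07, 0.001], [0.001, 0.002, -1.0]]
contact_force: [-1.5, -0.4, 8.1]
opening: 0.0092
grip_force: 49.0
```

>>> {"api": "arm_command", "payload": {
  "increments": "0 0 -20 0 0 0;0 0 -45 0 0 0;0 0 -80 0 0 0;0 0 -115 0 0 0;0 0 -130 0 0 0;0 0 -130 0 0 0;0 0 -130 0 0 0"
}}

```text
clock: 5.85
tool_pos: [0.4657, 0.3294, 0.1887]
eef_rot: [[0.07, 0.998, -0.0], [0.998, -0.07, -0.001], [-0.001, -0.0, -1.0]]
contact_force: [-0.2, -0.9, -4.2]
opening: 0.0092
grip_force: 49.7
```

Run:
```python
from h import *
s=ctrl.read_state(); R=s["eef_rot"]; p=s["tool_pos"]; print(s["contact_force"].round(1),s["opening"],p,R.round(4).tolist())
im,d,K,T=shot("wrist"); im2,d2,K2,T2=shot("side"); cv2.imwrite("pics/lift.png",np.hstack([im[180:420,150:420],im2[160:400,100:370]]))
W=cloud(d,K,T).reshape(-1,3); h=cv2.cvtColor(im,cv2.COLOR_BGR2HSV).reshape(-1,3)
L=(W-p)@R
for n,LL in(("wrist",L),("side",(cloud(d2,K2,T2).reshape(-1,3)-p)@R)):
    k=(abs(LL[:,1])<.02)&(abs(LL[:,0])<.06)&(LL[:,2]>-.035)&(LL[:,2]<.08); q=LL[k]*1000
    print(n,len(q),np.percentile(q,[1,5,50,95,99],axis=0).round(1).tolist())
```

```text
[-0.2 -0.9 -4.2] 0.009170698399138755 [0.4657416  0.32935523 0.18872891] [[0.0704, 0.9975, -0.0004], [0.9975, -0.0704, -0.0008], [-0.0008, -0.0004, -1.0]]
wrist 9601 [[-23.2, -16.6, -34.6], [-17.7, -12.7, -31.9], [10.3, 0.7, -23.6], [33.7, 14.3, 5.1], [34.0, 18.1, 35.8]]
side 1179 [[-32.9, -19.6, -33.2], [-29.5, -17.7, -23.8], [9.9, -6.0, 10.2], [35.7, 1.8, 44.7], [36.5, 8.2, 47.8]]
```

View pics/lift.png

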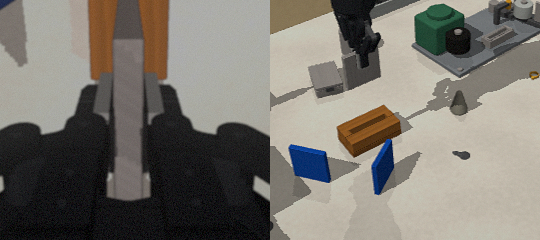

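Platen is held upright: bottom 48 mm below the TCP, end at +34 mm. I'll carry it over the slot.

>>> {"api": "arm_command", "payload": {
  "increments": "-30 7 0 0 0 -0.01;-70 16 0 0 0 -0.02;-115 26 0 0 0 -0.03;-160 37 0 0 0 -0.04;-205 47 0 0 0 -0.05;-250 58 0 0 0 -0.06;-295 68 0 0 0 -0.07;-340 78 0 0 0 -0.08;-380 88 0 0 0 -0.088;-410 95 0 0 0 -0.088;-435 100 0 0 0 -0.088;-435 100 0 0 0 -0.088"
}}

```text
clock: 7.15
tool_pos: [0.5346, -0.1149, 0.1879]
eef_rot: [[-0.013, 1.0, -0.002], [1.0, 0.013, -0.0], [-0.0, -0.003, -1.0]]
contact_force: [0.9, 0.1, -5.1]
opening: 0.0093
grip_force: 49.5
```

>>> {"api": "arm_command", "payload": {
  "increments": "0 0 15 0 0 0;0 0 30 0 0 0;0 0 40 0 0 0;0 0 40 0 0 0;0 0 40 0 0 0;0 0 40 0 0 0"
}}

```text
clock: 7.75
tool_pos: [0.5356, -0.1107, 0.1501]
eef_rot: [[-0.018, 1.0, 0.001], [1.0, 0.018, -0.0], [-0.0, 0.001, -1.0]]
contact_force: [0.5, -0.1, -4.3]
opening: 0.0094
grip_force: 49.4
```

```bash
cat > chk.py <<'E'
from h import *
s=ctrl.read_state(); R=s["eef_rot"]; p=s["tool_pos"]; a=np.deg2rad(91.0); tx=np.array([np.cos(a),np.sin(a),0])
print(s["clock"],p,R.round(4).tolist(),s["q"].round(2))
tgt=np.array([.5351,-.1126,.0608])+.001*tx
print("tool shift mm",(R.T@(tgt-p)*1000).round(1),"yaw about tool z",-(a-np.arctan2(R[1,0],R[0,0])))
im,d,K,T=shot("wrist"); W=cloud(d,K,T).reshape(-1,3)
import sys; n=sys.argv[1]; cv2.imwrite(f"pics/{n}.png",im)
r=W[(abs(W[:,2]-.036)<.006)&(abs(W[:,0]-.535)<.022)&(abs(W[:,1]+.113)<.055)]; 
c,sz,an=cv2.minAreaRect(r[:,:2].astype(np.float32)*1000); print("rim",len(r),c,sz,an)
L=(W-p)@R; k=(abs(L[:,1])<.008)&(L[:,0]>.02)&(L[:,0]<.045)&(L[:,2]>-.03)&(L[:,2]<.045); q=L[k]*1000; print("platen",np.percentile(q,[1,50,98],axis=0).round(1).tolist())
E
python3 chk.py over
```

```text
7.75 [ 0.53562512 -0.11065858  0.15012764] [[-0.0184, 0.9998, 0.0007], [0.9998, 0.0184, -0.0], [-0.0, 0.0007, -1.0]] [ 0.57  0.38 -0.59  1.95  0.27  0.88 -0.14]
tool shift mm [-0.9 -0.6 89.3] yaw about tool z 0.0009249094392003165
rim 2477 (535.0789184570312, -107.180908203125) (32.06114196777344, 77.04972839355469) 0.9043291807174683
platen [[20.4, -4.1, -25.1], [32.5, 0.7, -23.0], [34.0, 5.4, 38.6]]
```

View pics/over.png

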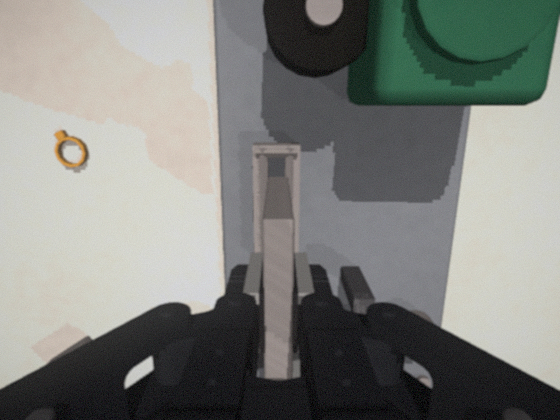

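The view shows the platen edge at (278,185) lined up with the slot rim (277,150). I'll descend, slowly past the mouth.

>>> {"api": "arm_command", "payload": {
  "increments": "-1 -0.6 15 0 0 0;-1 -0.6 35 0 0 0;-1 -0.6 50 0 0 0;-1 -0.6 58 0 0 0;-1 -0.6 62 0 0 0;-1 -0.6 66 0 0 0;-1 -0.6 69 0 0 0;-1 -0.6 72 0 0 0;-1 -0.6 72 0 0 0"
}}

```text
clock: 8.7
tool_pos: [0.5347, -0.112, 0.0777]
eef_rot: [[-0.018, 1.0, 0.0], [1.0, 0.018, 0.0], [0.0, 0.0, -1.0]]
contact_force: [1.1, 0.1, -4.4]
opening: 0.0096
grip_force: 49.5
```

```bash
python3 -c "
from h import *
s=ctrl.read_state();print(s['tool_pos'],s['contact_force'],s['ft_torque'],s['eef_rot'].round(4).tolist())"
```

```text
[ 0.53466932 -0.11196354  0.07765057] [ 1.10903118  0.14347947 -4.41973407] [-0.00851624 -0.00550632  0.03049131] [[-0.0179, 0.9998, 0.0], [0.9998, 0.0179, 0.0], [0.0, 0.0, -1.0]]
```

>>> {"api": "arm_command", "payload": {
  "increments": "0 0 3 0 0 0;0 0 6 0 0 0;0 0 9 0 0 0;0 0 12 0 0 0;0 0 14 0 0 0;0 0 16 0 0 0;0 0 17 0 0 0;0 0 17 0 0 0;0 0 17 0 0 0"
}}

```text
clock: 9.6
tool_pos: [0.5347, -0.112, 0.0611]
eef_rot: [[-0.018, 1.0, 0.0], [1.0, 0.018, -0.0], [-0.0, 0.0, -1.0]]
contact_force: [-3.0, 0.3, 5.3]
opening: 0.0096
grip_force: 51.0
```

Seated: the upward force rose at the expected height. Release, then lift.

>>> {"api": "arm_command", "payload": {
  "increments": "0 0 0 0 0 0;0 0 0 0 0 0;0 0 0 0 0 0;0 0 0 0 0 0;0 0 0 0 0 0;0 0 0 0 0 0",
  "jaw": -0.3
}}

```text
clock: 10.2
tool_pos: [0.5347, -0.1119, 0.0607]
eef_rot: [[-0.018, 1.0, 0.0], [1.0, 0.018, 0.0], [0.0, 0.0, -1.0]]
contact_force: [-0.7, -0.1, 0.2]
opening: 0.0298
grip_force: 0.0
```

>>> {"api": "arm_command", "payload": {
  "increments": "0 0 -15 0 0 0;0 0 -40 0 0 0;0 0 -80 0 0 0;0 0 -120 0 0 0;0 0 -160 0 0 0;0 0 -160 0 0 0;0 0 -160 0 0 0"
}}

```text
clock: 10.9
tool_pos: [0.535, -0.1121, 0.2226]
eef_rot: [[-0.018, 1.0, 0.002], [1.0, 0.018, -0.001], [-0.001, 0.002, -1.0]]
contact_force: [-0.8, -0.1, 0.1]
opening: 0.0298
grip_force: 0.0
```

Run:
```python
from h import *
s=ctrl.read_state(); print(s["clock"],s["tool_pos"],s["eef_rot"].round(4).tolist(),s["contact_force"])
im,d,K,T=shot("wrist"); cv2.imwrite("pics/w3.png",im)
def rect(P): c,s,a=cv2.minAreaRect(P[:,:2].astype(np.float32)*1000); return np.round(c,1),np.round(s,1),round(a,2)
W=cloud(d,K,T).reshape(-1,3)
k=(abs(W[:,0]-.535)<.02)&(abs(W[:,1]+.113)<.05)&(W[:,2]>.076)&(W[:,2]<.1); print("platen",k.sum(),np.median(W[k,2]),rect(W[k]))
im,d,K,T=shot("side"); W=cloud(d,K,T).reshape(-1,3)
k=(abs(W[:,0]-.535)<.03)&(abs(W[:,1]+.113)<.05)&(W[:,2]>.076)&(W[:,2]<.12); print("side",k.sum(),np.percentile(W[k,2],[50,95]),rect(W[k]))
```

```text
10.9 [ 0.53504605 -0.11205556  0.22257048] [[-0.0178, 0.9998, 0.0025], [0.9998, 0.0178, -0.001], [-0.001, 0.0024, -1.0]] [-0.75684336 -0.07637014  0.06800359]
platen 1213 0.08482883937968783 (array([ 535.6, -112.8]), array([ 9.8, 69.4]), 0.72)
side 115 [0.08259302 0.08598558] (array([ 532.8, -109. ]), array([13.9, 74.2]), 4.77)
```

View pics/w3.png

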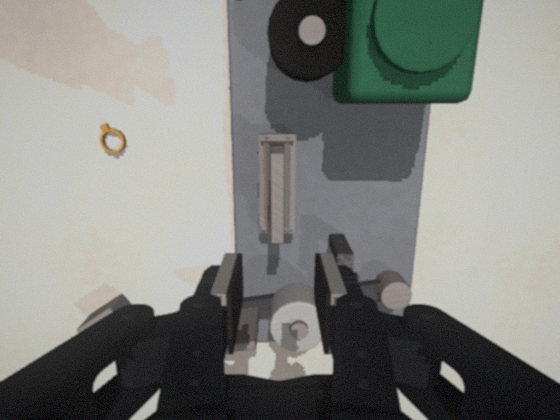

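The view shows the platen standing in the slot at (278,195), top at the rack-measured height. Next I'll shut the fingers and go behind the thumb plate, 45 mm clear of its outer face.

>>> {"api": "arm_command", "payload": {
  "increments": "-40 -8 0 0 0 -0.05;-80 -16 0 0 0 -0.1;-120 -24 0 0 0 -0.157;-155 -30 0 0 0 -0.157;-177 -32 0 0 0 -0.157;-177 -32 0 0 0 -0.157;-177 -32 45 0 0 -0.157;-177 -32 90 0 0 -0.157;-177 -32 130 0 0 -0.157;-177 -32 150 0 0 -0.157;-177 -32 158 0 0 -0.157;-177 -32 158 0 0 -0.157",
  "jaw": -1
}}

```text
clock: 12.2
tool_pos: [0.5055, -0.2884, 0.0617]
eef_rot: [[-0.175, 0.985, -0.002], [0.985, 0.175, 0.002], [0.002, -0.001, -1.0]]
contact_force: [0.5, -0.5, 0.8]
opening: 0.0
grip_force: 0.0
```

```bash
cat > th.py <<'E'
from h import *
s=ctrl.read_state(); p=s["tool_pos"]; R=s["eef_rot"]; print(s["clock"],p,R.round(3).tolist(),s["contact_force"].round(2),s["opening"],s["q"].round(2))
im,d,K,T=shot("scene"); W=cloud(d,K,T).reshape(-1,3)
piv=np.array([.650,-.215])
def rect(P): c,s,a=cv2.minAreaRect(P[:,:2].astype(np.float32)*1000); return np.round(c,1),np.round(s,1),round(a,2)
k=(abs(W[:,2]-.07)<.004)&(np.linalg.norm(W[:,:2]-[.555,-.21],axis=1)<.05); print("idler",k.sum(),rect(W[k]))
L=(W-p)@R; k=(abs(L[:,0])<.04)&(abs(L[:,1])<.04)&(L[:,2]>-.02)&(L[:,2]<.012); print("fingers",np.percentile(L[k]*1000,[1,99],axis=0).round(1).tolist())
n=np.array([-np.sin(np.deg2rad(10)),np.cos(np.deg2rad(10))]); print("gap TCP->face mm",1000*n@(np.array([.4987,-.246])-p[:2]), "lateral",1000*np.array([n[1],-n[0]])@(np.array([.4987,-.246])-p[:2]))
cv2.imwrite("pics/scene_th.png",cv2.resize(im[150:270,120:320],None,fx=4,fy=4,interpolation=cv2.INTER_CUBIC))
E
python3 th.py
```

```text
12.2 [ 0.50554149 -0.28839738  0.06173362] [[-0.175, 0.985, -0.002], [0.985, 0.175, 0.002], [0.002, -0.001, -1.0]] [ 0.49 -0.53  0.81] 1.356098399421948e-05 [ 0.79  0.54 -0.49  1.93  0.36  0.76  0.27]
idler 179 (array([ 557.2, -222.5]), array([71.3, 58.4]), 53.93)
fingers [[-9.8, -4.5, -19.4], [12.5, 17.7, 10.0]]
gap TCP->face mm 42.94127852201535 lateral 0.6246795965054108
```

View pics/scene_th.png

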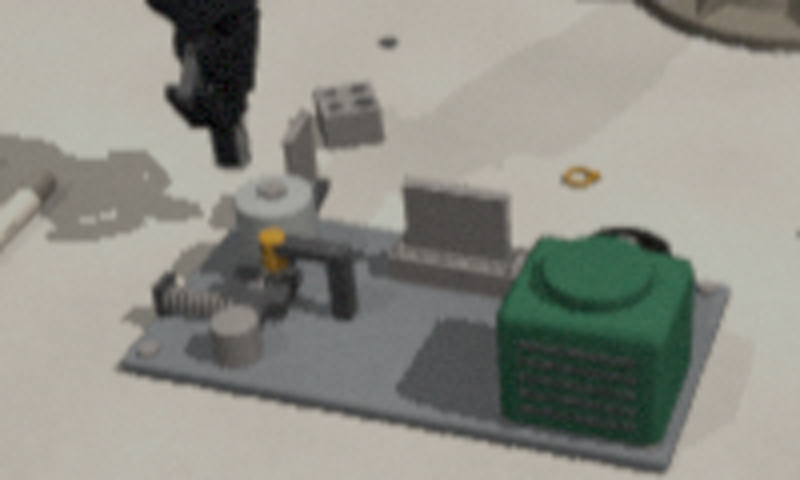

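Fingers stand behind the thumb plate's outer face, near crop (230,155), with the plate at (300,150). Approach to contact.

>>> {"api": "arm_command", "payload": {
  "increments": "10 -1 -2 0 0 0;20 -1 -2 0 0 0;27 -1 -2 0 0 0;30 -1 -2 0 0 0;32 -1 -2 0 0 0;34 -1 -2 0 0 0;35 -1 -2 0 0 0;35 -1 -2 0 0 0"
}}

```text
clock: 13.05
tool_pos: [0.4989, -0.2558, 0.0649]
eef_rot: [[-0.174, 0.985, 0.0], [0.985, 0.174, -0.001], [-0.001, 0.0, -1.0]]
contact_force: [0.8, -4.0, 2.1]
opening: 0.0005
grip_force: 1.9
```

Contact is made, about 4 N. Push along the arc to about 0.35 rad, turning with the plate.

>>> {"api": "arm_command", "payload": {
  "increments": "5 0 0 0 0 0.03;10 -0.5 0 0 0 0.065;15.5 -0.7 0 0 0 0.1;21 -0.5 0 0 0 0.135;26 -0.3 0 0 0 0.17;31 0 0 0 0 0.2;36 0.7 0 0 0 0.23;41 1.4 0 0 0 0.265;46 2.4 0 0 0 0.3;50 3.3 0 0 0 0.325;53.5 4.2 0 0 0 0.35;53.5 4.2 0 0 0 0.35"
}}

```text
clock: 14.25
tool_pos: [0.4941, -0.2026, 0.0649]
eef_rot: [[0.176, 0.984, 0.001], [0.984, -0.176, -0.001], [-0.001, 0.001, -1.0]]
contact_force: [3.4, -8.4, -0.7]
opening: -0.0
grip_force: 3.9
```

>>> {"api": "arm_command", "payload": {
  "increments": "0 0 0 0 0 0;0 0 0 0 0 0;0 0 0 0 0 0;0 0 0 0 0 0"
}}

```text
clock: 14.65
tool_pos: [0.494, -0.2032, 0.0649]
eef_rot: [[0.175, 0.984, 0.001], [0.984, -0.175, -0.001], [-0.001, 0.001, -1.0]]
contact_force: [1.8, -8.0, -1.0]
opening: 0.0001
grip_force: 3.9
```

```bash
sed -i 's/scene_th/scene_end/' th.py; python3 th.py
python3 - <<'E'
from h import *
im,d,K,T=shot("wrist"); W=cloud(d,K,T).reshape(-1,3); s=ctrl.read_state()
def rect(P): c,s,a=cv2.minAreaRect(P[:,:2].astype(np.float32)*1000); return np.round(c,1),np.round(s,1),round(a,2)
k=(abs(W[:,0]-.535)<.02)&(abs(W[:,1]+.113)<.05)&(W[:,2]>.076)&(W[:,2]<.1); print("platen",k.sum(),np.median(W[k,2]),rect(W[k]))
k=(abs(W[:,0]-.498)<.024)&(abs(W[:,1]+.188)<.02)&(W[:,2]>.082)&(W[:,2]<.092); print("thumb",k.sum(),rect(W[k]) if k.sum()>5 else '')
print(s["contact_force"],abs(s["dq"]).max())
E
```

```text
14.65 [ 0.4940332  -0.20315392  0.06486996] [[0.175, 0.984, 0.001], [0.984, -0.175, -0.001], [-0.001, 0.001, -1.0]] [ 1.8  -8.   -1.04] 0.00011516855954360067 [ 0.62  0.47 -0.43  2.04  0.3   0.69 -0.18]
idler 192 (array([ 547.1, -193.9]), array([48.4, 73.2]), 78.85)
fingers [[-6.4, -17.7, -19.7], [21.7, 37.6, 11.3]]
gap TCP->face mm -43.00553167810733 lateral -2.84424601842173
platen 5211 0.08472560337372904 (array([ 535.6, -129.5]), array([10.7, 37.5]), 1.26)
thumb 4269 (array([ 496.9, -196.1]), array([24.2, 43.9]), 78.75)
[ 2.70692493 -7.68369266 -1.6633301 ] 0.001548989348995835
```

View pics/scene_end.png

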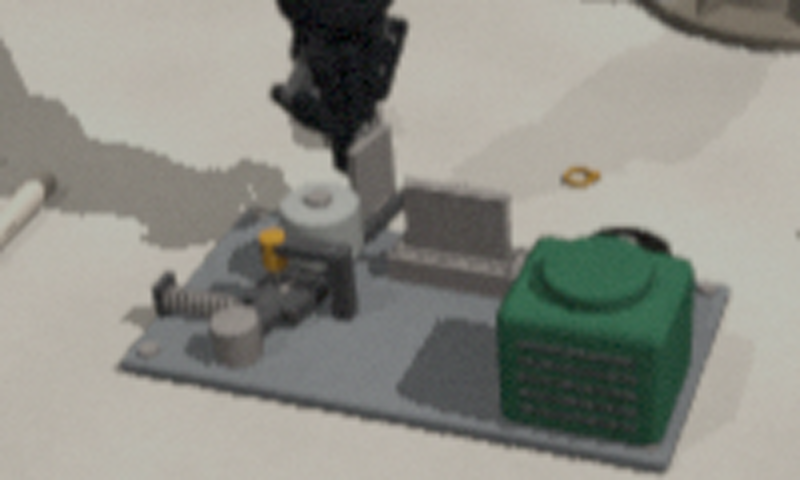

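The final view shows the thumb plate held back by the fingers at (370,165) and the platen still standing in the slot at (455,220). The measured push of about 8 N matches the spring at about 0.35 rad.

```bash
python3 -c "
from station import ctrl; print(ctrl.sign_off())"
```

```text
the job is handed in; nothing more can be done
None
```

The job is handed in, though sign-off returned no verdict: the platen sits home in the slot and is released, and the arm is holding the tensioner past its click at about 0.35 rad with roughly 8 N.

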